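# Probe a tape player's test pads with sprung tweezers

## Robot

A 7-joint arm with a two-finger parallel gripper is mounted at the origin on the work surface. World frame = base frame: x ahead of the robot, y to its left, z up, the work surface at z = 0. Lengths are in m, angles in rad, forces in N, time in s.
With the tool pointing down it reaches from about 0.425 to 0.95 m from the base axis. Payload 16.7 kg.
Tool frame: the origin (TCP) lies midway between the tips of the shut fingers; the grasp point (between the pads) lies 19 mm behind it (manip.grip_point_offset is the z of the grasp point in the tool frame, in m); z points along the fingers, y is the line along which they close (so a half turn about z gives the same grasp; the last joint's range is limited). The gripper opens to 94 mm and grips with 3 to 60 N. Pads are 16 mm wide; open, the fingers measure 119 mm over their backs; the gripper's body (75 mm by 177 mm) begins 78 mm behind the grasp point.
Start: joints at [1.093, 0.426, 0.074, 1.606, -0.034, 1.111, -0.067], TCP at [0.218, -0.639, 0.205] pointing down, gripper open.
Joint ranges: [-2.85, 2.85], [-0.5, 2.14], [-1.23, 1.37], [0.21, 2.46], [-1.02, 4.16], [0.16, 2.05], [-2.73, 2.73]. Speed limits (rad/s): [1.89, 1.89, 2.39, 2.39, 3.01, 3.01, 3.01].

## Interface

Orientations are given as a 3x3 rotation matrix whose columns are the frame's x, y, z axes.
In Python, from workcell import manip gives the robot as it stands.
- The arm moves only by the tool step_arm, never from a script. Its argument "moves" is a list of rows, each a list of 5 numbers: the shift along the tool's x, y, z in mm, then the turn about the tool's z in degrees, then the closure, from -1 (fully open) to 1 (shut), so that 0 is half open. A call has exactly 10 rows; each row shifts and turns the commanded pose from where the row before left it, along the tool's axes as they then stand; what a row does not reach is not made up. A row lasts 1/12 s, in which the tool goes at most 41.7 mm and 7.16 degrees, less where a joint would pass 70% of its speed; a pose out of reach is approached as far as the arm can. A call with a gripper value outside its range is refused whole. The fingers move at their own pace and stop on an object; "newtons" is the grip in N (left out, the last holds). Time passes only in rows, so rows that do not move let the fingers close, or fill a call up. It gives the time, the measured TCP pose, the force, the opening and the grip force at its end, in the units of the state.
- manip.sense(): the state, without advancing time (a new reading comes with each control period).
- manip.get_image(name): name is "scene" or "top"; returns a dict with "pixels" (480x640x3 uint8, red, green, blue), "vertical_fov" (degrees; the focal length in pixels is half the picture's height over the tangent of half this angle, whatever the lens; pixels are square), "cx", "cy" (the principal point, pixels), "k1" (the pictures are not rectified: a ray, as slopes to the right and down, at radius r is drawn at 1 + k1 r^2 times it, then the intrinsics apply), "R" (3x3) and "t" (3): a world point X has camera coordinates R X + t. Camera axes: x right, y down, z forward; pixel columns grow to the right and rows downward; lengths in m; the calibration is good to about 2 mm. A picture is of the moment at which its call begins. There is no depth.
- manip.hand_in(): hands the job in; it is judged then, once.
The state is a dict: "time_s": time; "qpos": joint angles; "qd": joint speeds; "tau": joint torques, N m; "tcp_pos": TCP position; "tcp_rot": TCP orientation; "ft_force": force on the tool from outside, world axes, zero at the start; "wrist_torque": the same for the moment, N m; "opening": finger opening in m; "grasp_force": force on a finger pad.
Only numpy, scipy, OpenCV 4.12 (cv2) and the standard library are available. Lean on these libraries where they do the work, as an engineer would, in place of code of your own. Each camera call takes 0.05 s, during which the arm holds its last target. There are 200 camera calls.

## Task

First swing the player's red carry handle up off the circuit board and right over to the far side until it seats in its end detent and stays there by itself. Then lift the sprung test tweezers out of their stand, squeeze them to a 16 mm tip gap to match the two marked brass test pads, and, holding the tweezers upright, press one tip on the middle of each pad so that the floating board sinks a few millimetres without bottoming. Finish still holding the tweezers there, gap and pressure steady; leave the other things on the bench alone.

Things in the scene. Friction and masses are not known exactly. Their poses are not given: they have to be found in the camera images.
- player: Open portable tape player lying on its back, fixed: black shell 210 (x) x 200 (y) x 40 mm high. Origin under its centre. Its y axis is along the handle bar and the line of the two test pads; its x axis points from the row of white keys (-x edge) to the grey tape deck block (+x end, top 36 mm up). Two aluminium lugs 85 mm high carry the handle at x = +50, y = +-104 mm.
- pivot (a point): Middle of the handle's hinge axis, 75 mm above the bench, 50 mm towards +x of the player's origin. The hinge axis runs along the player's y.
- handle (a joint): Carry handle angle (rad): 0 = folded flat, bar above the test pads on the pivot's -x side; grows as the bar rises and swings over to the player's +x side; 1.57 = bar straight above the pivot; 2.4 = end stop, seated. Starts at 0 to 0.35. It stays where it is left, but from about 1.9 rad a sprung ball resists (up to 3 N at the bar) until about 2.15; past that it snaps home and is kept there.
- handle_bar (a point): Middle of the handle's grip bar, a red round sleeve 13 mm in diameter and 100 mm long, along the player's y axis, 90 mm from the hinge axis. Folded, its centre is about 41 mm above the board; seated, 136 mm above the bench and 116 mm towards +x of the player's origin.
- board (a joint): How far the green circuit board has been pushed down (m): 0 = up, 0.008 = bottomed. Soft mounts: it starts to sink at about 0.4 N and takes about 0.6 N per mm more. Parts on it stand at most 8 mm above it, none within 20 mm of the pads in x and 55 mm in y.
- pad_a (a point): Centre of one brass test pad (10 x 8 mm with a white outline), on the top face of the green board, 34 mm above the bench, at x = -35, y = +8 mm in the player's frame. It sinks with the board.
- pad_b (a point): Centre of the other brass test pad, like pad_a, at y = -8 mm; the two centres are 16 mm apart.
- stand: Tweezer stand, fixed to the bench: grey open box 34 (x) x 60 (y) x 20 mm high on a black rubber foot 75 x 85 x 3 mm; inner floor 5 mm above the bench. Origin at the centre of its underside. The tweezers stand in it tips down, their y axis along the stand's y.
- tweezers: The sprung test tweezers (about 66 g, 88 mm tall, steel with a yellow spine at the top). Origin midway between the tips' lowest points when open; z points up from the tips to the spine, y is the line between the two tips (the squeezing direction).
- tweezers_mid (a point): Middle of the tweezers between their two blue squeeze pads, 42 mm above the tips' lowest points. Each pad is 14 mm wide (x), 26 mm tall, centred about here. Width over the pads is 20 mm plus half the tip gap: 36 mm open, 28 mm at a 16 mm gap, 23 mm shut. They need about 2.5 N to start closing, 8 N at the 16 mm gap, and spring open when let go. Spine top 46 mm above here.
- jaw_a (a joint): Closing angle of one tweezer arm (rad): 0 = open (32 mm tip gap), about 0.1 = 16 mm gap, 0.165 = fully shut (5.5 mm gap). The other arm moves the same.
- tip_a (a point): Axis of the rounded end of one tweezer arm (on the tweezers' +y side), a 5 mm diameter, 8 mm long round edge lying along the tweezers' x; 2.5 mm above its lowest point. The tip gap is the distance between tip_a and tip_b, 32 mm when open.
- tip_b (a point): The same for the other arm, on the tweezers' -y side.
- cassette: Bystander: tape cassette lying flat, 64 x 100 x 12 mm; origin under its centre.
- tape_roll: Bystander: roll of white tape lying flat, 90 mm across, 24 mm high; origin under its centre.
- screwdriver: Bystander: screwdriver lying on the bench off to one side.
- bottle: Bystander: clear water bottle, 64 mm across, 190 mm tall; origin under its centre.
- speaker: Bystander: small loose loudspeaker, 52 mm across, 25 mm high, about 85 mm from the stand along the stand's x axis; origin under its centre.
- jar: Bystander: amber jar, 56 mm across, 70 mm tall; origin under its centre.

How it is judged:
By the outcome, as a careful person would: the job done as asked, in the order asked, and still so for the second after the job is handed in, while the arm keeps its last pose, push and grip.
It also fails if it takes over 64 s, if anything falls off the work surface, if the arm or the gripper's body presses on something with over 40 N, if the wrist force passes 120 N, or if a joint passes its speed limit or range.

## Working session

There is one attempt and no reset: what is moved stays moved. The work goes in short steps, Python scripts to look and compute and a tool call to move; the robot and the scene stay as the last step left them, time stands still between calls to the robot, and variables do not carry over. Pictures are saved under pics/ and viewed, at most 10 in all, crops included, and the job is handed in when it is done.

Besides the shell and the picture viewer there is one more tool, called after "Request:" in YAML: its name, and indented under it one key for each argument. step_arm: Moves the arm, as the interface text tells. Its arguments: {"type":"object","properties":{"moves":{"type":"array","items":{"type":"array","items":{"type":"number"}}},"newtons":{"type":"number"}},"required":["moves"]}

```bash
mkdir -p pics
python3 - <<'E'
from workcell import manip
import cv2,numpy as np
for n in("scene","top"):
    d=manip.get_image(n); cv2.imwrite(f"pics/{n}0.png",d["pixels"][:,:,::-1])
    print(n,{k:(np.round(v,4).tolist() if k!="pixels" else 0) for k,v in d.items()})
s=manip.sense();print(s["tcp_pos"],np.round(s["tcp_rot"],3),s["opening"],manip.grip_point_offset)
E
```

```text
scene {'pixels': 0, 'vertical_fov': 49.5601, 'cx': 320.0534, 'cy': 234.5151, 'k1': -0.0113, 'R': [[-0.5699, 0.8215, 0.0174], [0.6815, 0.4843, -0.5486], [-0.4591, -0.3008, -0.8359]], 't': [0.367, -0.4017, 1.6085]}
top {'pixels': 0, 'vertical_fov': 50.793, 'cx': 319.5332, 'cy': 233.5127, 'k1': -0.0058, 'R': [[0.022, -0.9997, 0.0081], [-0.9825, -0.0231, -0.185], [0.1852, -0.0039, -0.9827]], 't': [-0.0466, 0.654, 1.1321]}
[ 0.21781679 -0.63848609  0.20487767] [[ 0.946  0.323 -0.   ]
 [ 0.323 -0.946  0.001]
 [-0.    -0.001 -1.   ]] 0.09398321793869266 -0.0188
```

View pics/scene0.png

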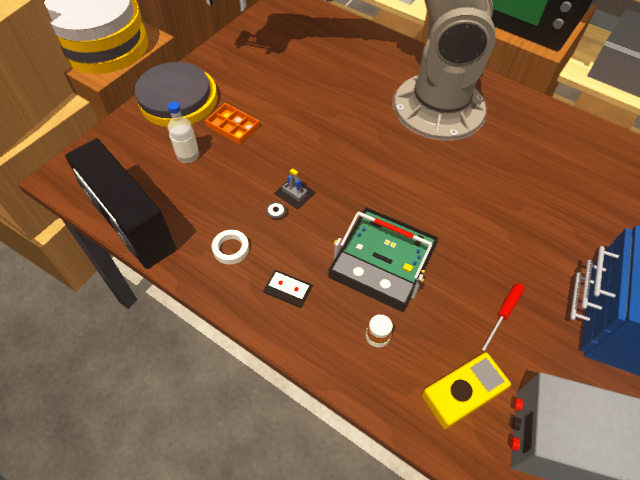

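View pics/top0.png

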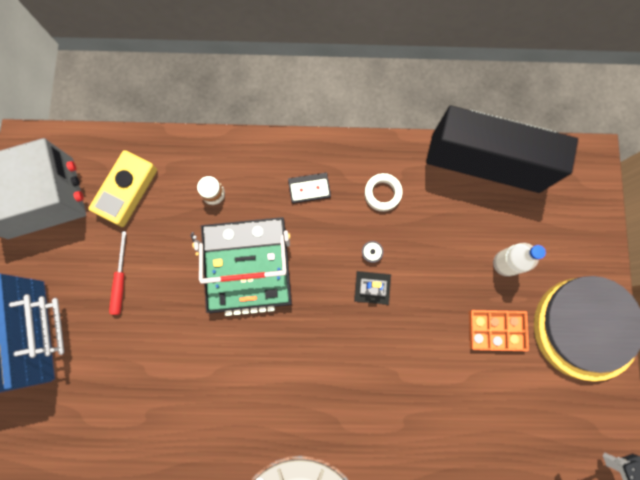

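Run:
```python
import cv2,numpy as np
t=cv2.imread("pics/top0.png");s=cv2.imread("pics/scene0.png")
def c(i,x,y,w,h,k):return cv2.resize(i[y:y+h,x:x+w],None,fx=k,fy=k,interpolation=cv2.INTER_CUBIC)
# top row: top player, top stand ; bottom row: scene
o=np.zeros((600,800,3),np.uint8)
o[:300,:400]=c(t,185,210,133,100,3)[:300,:399].shape[1] and cv2.resize(t[210:330,185:345],(400,300),interpolation=2)
o[:300,400:]=cv2.resize(t[235:310,330:430],(400,300),interpolation=2)
o[300:,:400]=cv2.resize(s[200:311,315:463],(400,300),interpolation=2)
o[300:,400:]=cv2.resize(s[160:220,250:330],(400,300),interpolation=2)
cv2.imwrite("pics/crop0.png",o)
```

```text
(no output)
```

View pics/crop0.png

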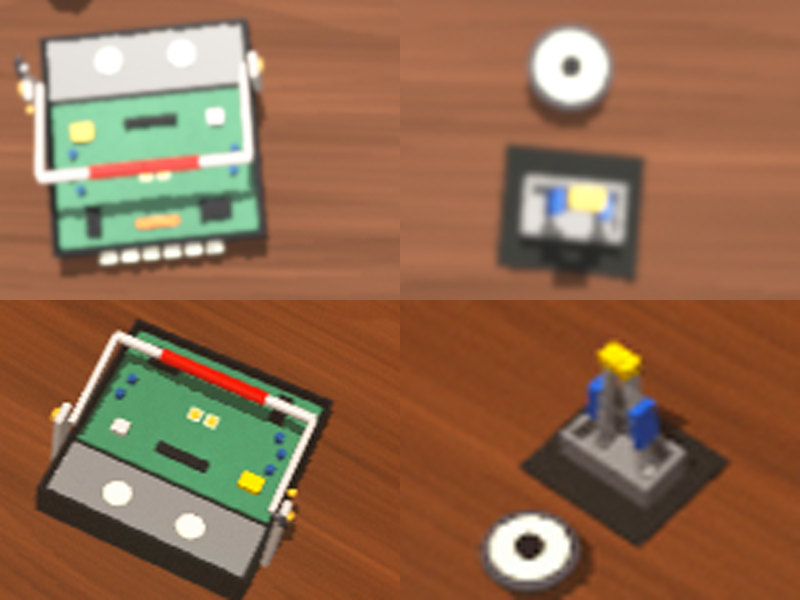

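```bash
cat > h.py <<'E'
from workcell import manip
import cv2,numpy as np
from scipy.optimize import least_squares
np.set_printoptions(precision=4,suppress=True)
def cam(n):
    d=manip.get_image(n); return d
def proj(d,X):
    c=np.asarray(X)@np.array(d["R"]).T+d["t"]; s=c[:,:2]/c[:,2:]
    s=s*(1+d["k1"]*(s**2).sum(1,keepdims=True))
    f=240/np.tan(np.radians(d["vertical_fov"]/2)); return s*f+[d["cx"],d["cy"]]
def w(p,L):
    c,s=np.cos(p[2]),np.sin(p[2]);L=np.asarray(L,float)
    return np.c_[p[0]+c*L[:,0]-s*L[:,1],p[1]+s*L[:,0]+c*L[:,1],L[:,2]]
def blob(d,lo,hi,roi):
    x,y,X,Y=roi;h=cv2.cvtColor(d["pixels"],cv2.COLOR_RGB2HSV)[y:Y,x:X]
    m=cv2.inRange(h,np.array(lo),np.array(hi));v,u=np.nonzero(m);return np.c_[u+x,v+y].astype(float)
def ends(P):
    c=P.mean(0);D=np.linalg.svd(P-c,full_matrices=False)[2][0]
    t=(P-c)@D; return c,D,np.percentile(t,[1,99])
E
python3 - <<'E'
from h import *
S=cam("scene");T=cam("top")
f=lambda r:r.fun.round(1).tolist()
C=[[-.105,.1,.04],[-.105,-.1,.04],[.105,.1,.04],[.105,-.1,.04]]
tp=np.array([[207.4,311.6],[291,303.2],[201.4,226],[283.8,218]])
sp=np.array([[364.2,207.4],[437.5,237.7],[329.8,269.2],[404.9,301.7]])
pads=np.array([[387.1,242.2],[393.1,244.8]])
# scene: which side +y? try both
P=[[-.035,.008,.034],[-.035,-.008,.034]]
rS=blob(S,(0,150,120),(6,255,255),(330,195,460,270));rT=blob(T,(0,150,120),(6,255,255),(195,250,295,300))
def bar(th):return [[.05-.09*np.cos(th),y,.075+.09*np.sin(th)] for y in(.05,-.05)]
mid=lambda P:(lambda c,D,t:[c+D*t[0],c+D*t[1]])(*ends(P))
eS=np.array(sorted(mid(rS),key=lambda p:p[0]));eT=np.array(sorted(mid(rT),key=lambda p:p[0]))
print(len(rS),eS,len(rT),eT)
def res(p):
    L=w(p,C);B=w(p,bar(p[3]))
    return np.r_[((proj(T,L)-tp)*.5).ravel(),((proj(S,L)-sp)*.5).ravel(),((proj(S,w(p,P))-pads)*1).ravel(),(proj(S,B)-eS).ravel(),(proj(T,B)-eT).ravel()]
for y0 in(0.1,):
    r=least_squares(res,[.6,y0,.1,.1],loss="soft_l1");print(r.x,r.cost);print(res(r.x).reshape(-1,2))
F=[[.0375,.0425,.003],[.0375,-.0425,.003],[-.0375,-.0425,.003],[-.0375,.0425,.003]]
ft=np.array([[356.75,271.25],[390.75,274.25],[389,305.25],[354.75,301.75]])
fs=np.array([[298,209],[274.6,193],[315.4,192]])
def rs(p):
    a=proj(S,w(p,F)); 
    return np.r_[(proj(T,w(p,F))-ft).ravel(),(a[[1,0,3]]-fs[[1,0,2]]).ravel()]
r2=least_squares(rs,[.55,-.15,0],loss="soft_l1");print("stand",r2.x,r2.cost);print(rs(r2.x).reshape(-1,2))
print(proj(S,w(r2.x,F)))
# tweezers spine triangulate (yellow)
yS=blob(S,(22,150,120),(35,255,255),(270,160,330,200));yT=blob(T,(20,120,120),(35,255,255),(350,265,400,310))
bS=blob(S,(105,150,60),(125,255,255),(270,160,330,210));bT=blob(T,(105,150,60),(125,255,255),(350,265,400,310))
def tri(a,b):return least_squares(lambda X:np.r_[(proj(S,[X])-a).ravel(),(proj(T,[X])-b).ravel()],[.55,-.15,.05])
for a,b in((yS,yT),(bS,bT)):
    q=tri(a.mean(0),b.mean(0));print(len(a),len(b),a.mean(0),b.mean(0),q.x,q.fun)
for p in (r2.x,):print("tw local pred top px",proj(T,w(p,[[0,0,.089]])),proj(S,w(p,[[0,0,.089]])))
E
```

```text
210 [[374.6409 219.8963]
 [412.3591 236.1037]] 171 [[222.036  278.6537]
 [262.3662 274.5507]]
[0.5821 0.1421 0.1333 0.2486] 328.73749124614665
[[ -0.4049   0.6013]
 [  0.4861   0.0261]
 [ -0.4711  -0.4579]
 [ -0.3048  -0.8917]
 [ 36.0992  14.1758]
 [-37.0896 -16.0963]
 [ 37.4847  17.2678]
 [-39.0805 -16.6654]
 [  4.0012   1.3416]
 [ -7.9463  -3.797 ]
 [ 36.799   15.6317]
 [-39.7192 -16.8227]
 [ -0.7048   0.5591]
 [  3.3163  -0.2238]]
stand [ 0.5343 -0.1623 -0.0619] 5.032947279891976
[[-1.1426 -0.0985]
 [-0.4738 -0.1652]
 [-0.5265 -0.3225]
 [-1.3356  0.1979]
 [-1.6014 -1.2792]
 [-0.8164 -1.3103]
 [-0.5721 -1.6365]]
[[297.1836 207.6897]
 [272.9986 191.7208]
 [290.8528 175.098 ]
 [314.8279 190.3635]]<stdin>:33: RuntimeWarning: Mean of empty slice.
  ret = um.true_divide(
Traceback (most recent call last):
ValueError: Residuals are not finite in the initial point.
```

```bash
cat > fit.py <<'E'
from h import *
S=cam("scene");T=cam("top")
C=[[-.105,.1,.04],[-.105,-.1,.04],[.105,.1,.04],[.105,-.1,.04]]
tp=np.array([[207.4,311.6],[291,303.2],[201.4,226],[283.8,218]])
sp=np.array([[364.2,207.4],[437.5,237.7],[329.8,269.2],[404.9,301.7]])[[1,0,3,2]]
pads=np.array([[387.1,242.2],[393.1,244.8]])[::-1]-.3
P=[[-.035,.008,.034],[-.035,-.008,.034]]
rS=blob(S,(0,150,120),(6,255,255),(330,195,460,270));rT=blob(T,(0,150,120),(6,255,255),(195,250,295,300))
def bar(th):return [[.05-.09*np.cos(th),y,.075+.09*np.sin(th)] for y in(.05,-.05)]
mid=lambda P:(lambda c,D,t:[c+D*t[0],c+D*t[1]])(*ends(P))
eS=np.array(sorted(mid(rS),key=lambda p:-p[0]));eT=np.array(sorted(mid(rT),key=lambda p:p[0]))
def res(p):
    L=w(p,C);B=w(p,bar(p[3]))
    return np.r_[((proj(T,L)-tp)*.5).ravel(),((proj(S,L)-sp)*.5).ravel(),((proj(S,w(p,P))-pads)*1).ravel(),(proj(S,B)-eS).ravel(),(proj(T,B)-eT).ravel()]
r=least_squares(res,[.6,.1,.1,.1],loss="soft_l1");print(r.x,r.cost);print(res(r.x).reshape(-1,2))
E
python3 - <<'E'
from fit import *
for d,roi,k in((S,(285,165,303,182),"s"),(T,(352,268,395,306),"t")):
    x,y,X,Y=roi;h=cv2.cvtColor(d["pixels"],cv2.COLOR_RGB2HSV)[y:Y,x:X].reshape(-1,3)
    m=(h[:,1]>110)&(h[:,0]>15)
    print(k,np.histogram(h[m,0],range(0,181,10))[0])
def tri(a,b):return least_squares(lambda X:np.r_[(proj(S,[X])-a).ravel(),(proj(T,[X])-b).ravel()],[.55,-.15,.05])
yS=blob(S,(22,140,150),(33,255,255),(285,165,303,182));yT=blob(T,(18,90,170),(35,255,255),(365,275,390,295))
bS=blob(S,(105,150,60),(128,255,255),(280,165,310,205));bT=blob(T,(105,110,60),(128,255,255),(360,275,390,300))
for a,b in((yS,yT),(bS,bT)):
    print(len(a),len(b))
    if len(a)*len(b): q=tri(a.mean(0),b.mean(0));print(a.mean(0),b.mean(0),q.x,q.fun)
st=[.5343,-.1623,-.0619]
print(proj(T,w(st,[[0,0,.089]])),proj(S,w(st,[[0,0,.089]])))
print(bS.astype(int).tolist() if len(bS)<80 else ends(bS))
E
```

```text
[0.582  0.1452 0.1228 0.2522] 6.713259813715682
[[-1.3106  0.4028]
 [-0.3784  0.2754]
 [-0.8932 -0.6914]
 [-0.6921 -0.7049]
 [ 0.1358 -0.4448]
 [ 0.3472 -0.7416]
 [ 0.216   1.4371]
 [-1.0967 -0.3656]
 [-0.4943 -0.2901]
 [-0.4233 -0.2827]
 [ 0.3115  0.2139]
 [-0.6628 -0.1752]
 [-2.2838  0.3004]
 [ 1.7893 -0.0235]]
s [ 0  8 42  0  0  0  0  0  0  0  2 16  0  0  0  0  0  0]
t [ 0  0  1  0  0  0  0  0  0  0  8 12  0  0  0  0  0  0]
36 34
[293.4722 171.5833] [375.6765 284.6176] [ 0.5351 -0.1613  0.0858] [-0.187  -0.0347 -0.1483  0.0783]
39 20
[296.1026 182.8974] [368.45 284.75] [ 0.5381 -0.1497  0.0506] [ 0.4225  0.0761  0.3394 -0.1778]
[[376.119  284.9303]] [[293.1325 170.3767]]
[[289, 176], [288, 177], [289, 177], [288, 178], [288, 179], [288, 180], [298, 180], [299, 180], [288, 181], [297, 181], [298, 181], [299, 181], [288, 182], [296, 182], [297, 182], [298, 182], [299, 182], [296, 183], [297, 183], [298, 183], [299, 183], [300, 183], [297, 184], [298, 184], [299, 184], [300, 184], [297, 185], [298, 185], [299, 185], [300, 185], [297, 186], [298, 186], [299, 186], [300, 186], [297, 187], [298, 187], [299, 187], [297, 188], [298, 188]]
```

```bash
cat >> h.py <<'E'
PL=[.582,.1452,.1228];ST=[.5343,-.1623,-.0619]
def delta(X,ang,s=None):
    s=s or manip.sense();R=np.array(s["tcp_rot"]);d=(np.array(X)-s["tcp_pos"])*1e3
    cur=np.degrees(np.arctan2(R[1,1],R[0,1]));t=-(ang-cur)
    t=(t+180)%360-180
    a=np.radians(ang);Y=np.array([np.cos(a),np.sin(a),0]);Z=np.array([0,0,-1.]);Xa=np.cross(Y,Z)
    print("t",round(s["time_s"],2),"tcp",np.array(s["tcp_pos"]),"turn",round(t,2),"now-axes",(R.T@d).round(1),"after-turn",np.array([Xa@d,Y@d,Z@d]).round(1),"F",np.array(s["ft_force"]).round(2),"open",round(s["opening"]*1e3,2),"grip",round(s["grasp_force"],2))
E
python3 -c "
from h import *
th=.25;b=w(PL,[[.05-.09*np.cos(th),0,.075+.09*np.sin(th)]])[0];print(b)
delta(b+[0,0,.1-.0188],np.degrees(PL[2]))"
```

```text
[0.5451 0.1406 0.0973]
t 0.3 tcp [ 0.2179 -0.6387  0.2053] turn -78.2 now-axes [ 561.3 -632.    27. ] after-turn [733.4 420.2  26.8] F [ 0.41 -0.15 -0.45] open 94.02 grip 0.0
```

Request:
step_arm:
  moves:
    - [0, 0, -5, -7, -1]
    - [0, 0, -5, -7, -1]
    - [0, 0, -5, -7, -1]
    - [0, 0, -5, -7, -1]
    - [0, 0, -5, -7, -1]
    - [0, 0, -5, -7, -1]
    - [0, 0, -5, -7, -1]
    - [0, 0, -5, -7, -1]
    - [0, 0, -5, -7, -1]
    - [0, 0, -5, -7, -1]

```text
time_s: 1.13
tcp_pos: [0.2179, -0.6388, 0.2556]
tcp_rot: [[0.014, 1.0, -0.0], [1.0, -0.014, 0.0], [0.0, -0.0, -1.0]]
ft_force: [-0.0, -0.1, -1.1]
opening: 0.0941
grasp_force: 0.0
```

```bash
python3 -c "
from h import *
th=.25;b=w(PL,[[.05-.09*np.cos(th),0,.075+.09*np.sin(th)]])[0]
delta(b+[0,0,.1-.0188],np.degrees(PL[2]));print(manip.sense()['qpos'])"
```

```text
t 1.13 tcp [ 0.2179 -0.6388  0.2556] turn -7.86 now-axes [784.  316.   77.3] after-turn [733.5 420.2  77.2] F [-0.04 -0.13 -1.08] open 94.06 grip 0.0
[ 1.2642  0.3958 -0.1603  1.537   0.0657  1.2142  1.0788]
```

Request:
step_arm:
  moves:
    - [33, 13, 0, 0, -1]
    - [33, 13, 0, 0, -1]
    - [33, 13, 0, 0, -1]
    - [33, 13, 0, 0, -1]
    - [33, 13, 0, 0, -1]
    - [33, 13, 0, 0, -1]
    - [33, 13, 0, 0, -1]
    - [33, 13, 0, 0, -1]
    - [33, 13, 0, 0, -1]
    - [33, 13, 0, 0, -1]

```text
time_s: 1.97
tcp_pos: [0.3548, -0.3099, 0.2556]
tcp_rot: [[0.02, 1.0, 0.0], [1.0, -0.02, -0.0], [-0.0, 0.0, -1.0]]
ft_force: [1.3, 0.3, -0.1]
opening: 0.0939
grasp_force: 0.0
```

Request:
step_arm:
  moves:
    - [33, 13, 0, 0, -1]
    - [33, 13, 0, 0, -1]
    - [33, 13, 0, 0, -1]
    - [33, 13, 0, 0, -1]
    - [33, 13, 0, 0, -1]
    - [33, 13, 0, 0, -1]
    - [33, 13, 0, 0, -1]
    - [33, 13, 0, 0, -1]
    - [33, 13, 0, 0, -1]
    - [33, 13, 0, 0, -1]

```text
time_s: 2.8
tcp_pos: [0.4917, 0.0174, 0.2558]
tcp_rot: [[0.021, 1.0, 0.001], [1.0, -0.021, -0.0], [-0.0, 0.001, -1.0]]
ft_force: [0.4, -0.6, -0.6]
opening: 0.094
grasp_force: 0.0
```

```bash
python3 -c "
from h import *
th=.25;b=w(PL,[[.05-.09*np.cos(th),0,.075+.09*np.sin(th)]])[0]
delta(b+[0,0,.1-.0188],np.degrees(PL[2]));print(manip.sense()['qpos'])"
```

```text
t 2.8 tcp [0.4917 0.0174 0.2558] turn -8.23 now-axes [124.4  50.8  77.3] after-turn [115.8  68.1  77.3] F [ 0.37 -0.55 -0.64] open 94.01 grip 0.0
[ 0.5055  0.1342 -0.7243  1.9094  0.0985  1.1326 -0.2769]
```

Request:
step_arm:
  moves:
    - [0, 0, 0, -4.1, -1]
    - [0, 0, 0, -4.1, -1]
    - [20, 12, 13, 0, -1]
    - [20, 12, 13, 0, -1]
    - [20, 12, 13, 0, -1]
    - [20, 12, 13, 0, -1]
    - [20, 12, 13, 0, -1]
    - [16, 8, 12, 0, -1]
    - [0, 0, 0, 0, -1]
    - [0, 0, 0, 0, -1]

```text
time_s: 3.63
tcp_pos: [0.5441, 0.14, 0.1778]
tcp_rot: [[-0.124, 0.992, -0.002], [0.992, 0.124, 0.0], [0.001, -0.002, -1.0]]
ft_force: [-0.1, -1.0, 0.5]
opening: 0.0943
grasp_force: 0.0
```

```bash
python3 -c "
from h import *
th=.25;b=w(PL,[[.05-.09*np.cos(th),0,.075+.09*np.sin(th)]])[0]
delta(b+[0,0,-.0188],np.degrees(PL[2]))"
```

```text
t 3.63 tcp [0.5441 0.14   0.1778] turn 0.1 now-axes [ 0.5  1.2 99.4] after-turn [ 0.5  1.  99.4] F [-0.07 -1.05  0.5 ] open 94.27 grip 0.0
```

Request:
step_arm:
  moves:
    - [0, 1, 20, 0, -1]
    - [0, 0, 20, 0, -1]
    - [0, 0, 20, 0, -1]
    - [0, 0, 20, 0, -1]
    - [0, 0, 19, 0, -1]
    - [0, 0, 0, 0, 0]
    - [0, 0, 0, 0, 1]
    - [0, 0, 0, 0, 1]
    - [0, 0, 0, 0, 1]
    - [0, 0, 0, 0, 1]
  newtons: 6

```text
time_s: 4.47
tcp_pos: [0.5463, 0.1393, 0.0808]
tcp_rot: [[-0.122, 0.993, 0.002], [0.993, 0.122, 0.0], [-0.0, 0.002, -1.0]]
ft_force: [-0.2, -0.1, -0.2]
opening: 0.0643
grasp_force: 0.0
```

```bash
python3 -c "
from h import *
th=.25;b=w(PL,[[.05-.09*np.cos(th),0,.075+.09*np.sin(th)]])[0]
delta(b+[0,0,-.0188],np.degrees(PL[2]))
T=cam('top');S=cam('scene')
o=np.hstack([cv2.resize(T['pixels'][210:330,185:345],(400,300)),cv2.resize(S['pixels'][180:300,310:470],(400,300))])
cv2.imwrite('pics/g1.png',o[:,:,::-1])"
```

```text
t 4.47 tcp [0.5463 0.1393 0.0808] turn -0.02 now-axes [ 1.5 -1.   2.3] after-turn [ 1.5 -1.   2.3] F [-0.22 -0.14 -0.2 ] open 64.26 grip 0.0
```

View pics/g1.png

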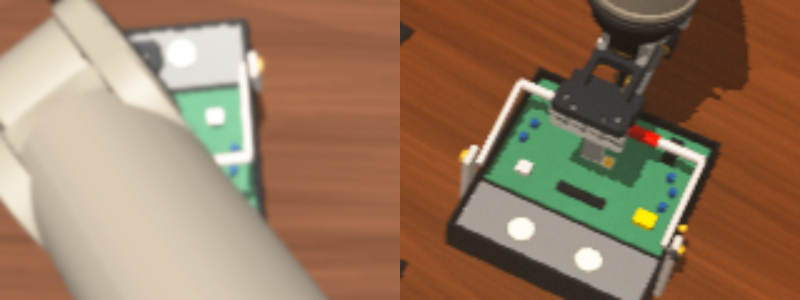

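Request:
step_arm:
  moves:
    - [0, 0, 1, 0, 1]
    - [0, 0, 0, 0, 1]
    - [0, 0, 0, 0, 1]
    - [0, 0, 0, 0, 1]
    - [0, 0, 0, 0, 1]
    - [0, 0, 0, 0, 1]
    - [0, 0, 0, 0, 1]
    - [0, 0, 0, 0, 1]
    - [0, 0, 0, 0, 1]
    - [0, 0, 0, 0, 1]

```text
time_s: 5.4
tcp_pos: [0.5446, 0.1393, 0.0782]
tcp_rot: [[-0.123, 0.992, -0.002], [0.992, 0.123, -0.0], [-0.0, -0.002, -1.0]]
ft_force: [-5.1, -0.4, 1.4]
opening: 0.0123
grasp_force: 6.0
```

```bash
python3 -c "
import numpy as np
t=np.r_[np.linspace(.25,2.47,21)];p=np.round(np.c_[-90*np.cos(t),-90*np.sin(t)]);print(np.diff(p,axis=0).astype(int).tolist())"
```

```text
[[3, -10], [4, -9], [5, -9], [6, -8], [7, -7], [7, -6], [8, -6], [9, -5], [10, -3], [9, -3], [10, -2], [10, 0], [10, 1], [10, 1], [9, 3], [10, 4], [8, 5], [8, 6], [8, 7], [6, 7]]
```

Request:
step_arm:
  moves:
    - [0, 3, -10, 0, 1]
    - [0, 4, -9, 0, 1]
    - [0, 5, -9, 0, 1]
    - [0, 6, -8, 0, 1]
    - [0, 7, -7, 0, 1]
    - [0, 7, -6, 0, 1]
    - [0, 8, -6, 0, 1]
    - [0, 9, -5, 0, 1]
    - [0, 10, -3, 0, 1]
    - [0, 9, -3, 0, 1]
  newtons: 10

```text
time_s: 6.23
tcp_pos: [0.6141, 0.1478, 0.1461]
tcp_rot: [[-0.122, 0.992, 0.001], [0.992, 0.122, 0.0], [0.0, 0.001, -1.0]]
ft_force: [-2.7, -0.7, 1.0]
opening: 0.0132
grasp_force: 10.0
```

```bash
cat > hb.py <<'E'
from h import *
s=manip.sense();g=np.array(s["tcp_pos"])+[0,0,.0188];c,q=np.cos(PL[2]),np.sin(PL[2])
d=g-np.r_[PL[:2],0];l=np.array([c*d[0]+q*d[1],-q*d[0]+c*d[1],d[2]])
print("local grip",l,"r",np.hypot(l[0]-.05,l[2]-.075),"theta",np.arctan2(l[2]-.075,.05-l[0]),"F",np.array(s["ft_force"]),"open",s["opening"],s["time_s"])
E
python3 hb.py
```

```text
local grip [ 0.0321 -0.0013  0.1649] r 0.09163874875034488 theta 1.3746118737789899 F [-2.6554 -0.6618  1.0177] open 0.013151887402267663 6.2333
```

Following the arc well. Continue over and into the detent.

Request:
step_arm:
  moves:
    - [0, 10, -2, 0, 1]
    - [0, 10, 0, 0, 1]
    - [0, 10, 1, 0, 1]
    - [0, 10, 1, 0, 1]
    - [0, 9, 3, 0, 1]
    - [0, 10, 4, 0, 1]
    - [0, 8, 5, 0, 1]
    - [0, 8, 6, 0, 1]
    - [0, 8, 7, 0, 1]
    - [0, 6, 7, 0, 1]
  newtons: 15

```text
time_s: 7.07
tcp_pos: [0.6999, 0.1586, 0.1116]
tcp_rot: [[-0.123, 0.992, -0.005], [0.992, 0.123, -0.001], [-0.001, -0.005, -1.0]]
ft_force: [-30.2, -6.0, 25.3]
opening: 0.0178
grasp_force: 15.0
```

```bash
python3 hb.py
```

```text
local grip [ 0.1186 -0.0012  0.1304] r 0.08817477519494384 theta 2.4625557843690613 F [-30.2442  -6.036   25.3211] open 0.01782653812606997 7.0667
```

Request:
step_arm:
  moves:
    - [0, -3, -3, 0, 1]
    - [0, -1, -1, 0, 1]
    - [0, 0, 0, 0, 1]
    - [0, 0, 0, 0, -1]
    - [0, 0, 0, 0, -1]
    - [0, 0, 0, 0, -1]
    - [0, 0, 0, 0, -1]
    - [0, 0, 0, 0, -1]
    - [0, 0, 0, 0, -1]
    - [0, 0, 0, 0, -1]

```text
time_s: 7.9
tcp_pos: [0.6976, 0.1581, 0.1167]
tcp_rot: [[-0.122, 0.992, 0.0], [0.992, 0.122, 0.0], [0.0, 0.0, -1.0]]
ft_force: [-0.9, 0.2, 0.4]
opening: 0.0556
grasp_force: 0.0
```

```bash
python3 hb.py; python3 -c "
from h import *
g=w(ST,[[0,0,0]])[0]
delta(g+[0,0,.2],np.degrees(ST[2])+90)"
```

```text
local grip [ 0.1163 -0.0014  0.1355] r 0.08971241055234666 theta 2.402033412397099 F [-0.9189  0.2378  0.4119] open 0.05560451327837328 7.9
t 7.9 tcp [0.6976 0.1581 0.1167] turn -79.42 now-axes [-298.  -201.2  -83.4] after-turn [ 143.1 -329.9  -83.3] F [-0.92  0.24  0.41] open 55.6 grip 0.0
```

Request:
step_arm:
  moves:
    - [0, 0, -5, 0, -1]
    - [0, 0, -10, 0, -1]
    - [0, 0, -20, 0, -1]
    - [0, 0, -25, 0, -1]
    - [0, 0, -25, 0, -1]
    - [0, 0, -15, 0, -1]
    - [-25, -17, 0, 0, -1]
    - [-25, -17, 0, 0, -1]
    - [-25, -17, 0, 0, -1]
    - [-25, -17, 0, 0, -1]

```text
time_s: 8.73
tcp_pos: [0.6414, 0.0495, 0.2169]
tcp_rot: [[-0.123, 0.992, 0.0], [0.992, 0.123, -0.0], [-0.0, 0.0, -1.0]]
ft_force: [0.8, -0.5, -1.0]
opening: 0.0943
grasp_force: 0.0
```

Request:
step_arm:
  moves:
    - [-25, -17, 0, 0, -1]
    - [-25, -17, 0, 0, -1]
    - [-25, -17, 0, 0, -1]
    - [-25, -17, 0, 0, -1]
    - [-25, -17, 0, 0, -1]
    - [-25, -17, 0, 0, -1]
    - [-25, -17, 0, 0, -1]
    - [-23, -14, 0, 0, -1]
    - [0, 0, 0, -7, -1]
    - [0, 0, 0, -7, -1]

```text
time_s: 9.57
tcp_pos: [0.5337, -0.1642, 0.2171]
tcp_rot: [[-0.361, 0.933, 0.0], [0.933, 0.361, -0.001], [-0.001, -0.0, -1.0]]
ft_force: [0.3, 0.5, -0.3]
opening: 0.0941
grasp_force: 0.0
```

Request:
step_arm:
  moves:
    - [0, 0, 0, -7, -1]
    - [0, 0, 0, -7, -1]
    - [0, 0, 0, -7, -1]
    - [0, 0, 0, -7, -1]
    - [0, 0, 0, -7, -1]
    - [0, 0, 0, -7, -1]
    - [0, 0, 0, -7, -1]
    - [0, 0, 0, -7, -1]
    - [0, 0, 0, -7, -1]
    - [0, 0, 0, -2.4, -1]

```text
time_s: 10.4
tcp_pos: [0.5345, -0.1624, 0.2169]
tcp_rot: [[-0.999, 0.055, 0.0], [0.055, 0.999, -0.0], [-0.0, -0.0, -1.0]]
ft_force: [-0.3, -1.0, -0.2]
opening: 0.094
grasp_force: 0.0
```

```bash
python3 -c "
from h import *
delta([.5347,-.1618,.08],np.degrees(ST[2])+90);print(manip.sense()['qpos'])
T=cam('top');S=cam('scene')
np.savez('v2.npz',S=S['pixels'],T=T['pixels'])
o=np.hstack([cv2.resize(T['pixels'][200:320,180:340],(400,300)),cv2.resize(S['pixels'][130:250,240:400],(400,300))])
cv2.imwrite('pics/g2.png',o[:,:,::-1])"
```

```text
t 10.4 tcp [ 0.5345 -0.1624  0.2169] turn 0.42 now-axes [ -0.2   0.6 136.9] after-turn [ -0.2   0.6 136.9] F [-0.35 -0.96 -0.16] open 93.97 grip 0.0
[ 0.9425  0.3588 -0.9386  1.8141  0.3189  1.1294  1.4117]
```

View pics/g2.png

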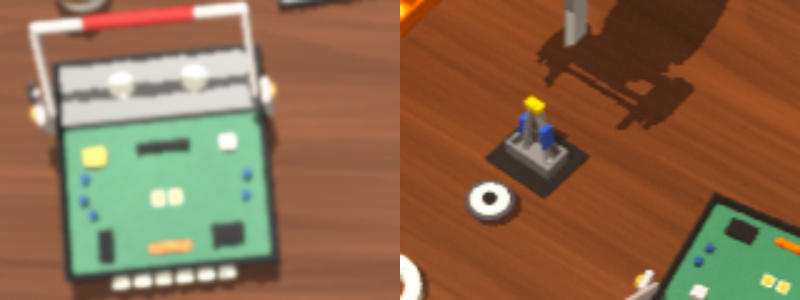

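Run:
```python
from fit import *
for d,roi in((S,(375,230,405,255)),(T,(240,273,256,284))):
    x,y,X,Y=roi;print(cv2.cvtColor(d["pixels"],cv2.COLOR_RGB2HSV)[y:Y,x:X,1].min(),end=' ')
    g=d["pixels"][y:Y,x:X].astype(float); wt=np.clip(g[:,:,0]-g[:,:,1]*.75-0,0,None)
    r=g[:,:,0];r0=np.median(r);m=r>r0+50
    v,u=np.nonzero(m);P2=np.c_[u+x,v+y].astype(float)
    print(len(P2),P2.mean(0))
    k=cv2.kmeans(P2.astype(np.float32),2,None,(3,50,.01),5,0)[2];print(k)
for c in([[-.035,0,.034]],P):
    print("pred",proj(S,w(r.x if hasattr(r,'x') else PL,c)) if 0 else (proj(S,w(PL,c)),proj(T,w(PL,c))))
```

```text
h.py:18: RuntimeWarning: Mean of empty slice.
  c=P.mean(0);D=np.linalg.svd(P-c,full_matrices=False)[2][0]
  ret = um.true_divide(
Traceback (most recent call last):
  File "fit.py", line 11, in <module>
    eS=np.array(sorted(mid(rS),key=lambda p:-p[0]));eT=np.array(sorted(mid(rT),key=lambda p:p[0]))
                                                                       ~~~^^^^
  File "fit.py", line 10, in <lambda>
    mid=lambda P:(lambda c,D,t:[c+D*t[0],c+D*t[1]])(*ends(P))
                                                     ~~~~^^^
  File "h.py", line 18, in ends
    c=P.mean(0);D=np.linalg.svd(P-c,full_matrices=False)[2][0]
                  ~~~~~~~~~~~~~~~~~~~~~~~~~~~~~~~~~~~~~~~~~^^^
IndexError: index 0 is out of bounds for axis 0 with size 0
```

Request:
step_arm:
  moves:
    - [0, 0, 20, 0, -1]
    - [0, 0, 20, 0, -1]
    - [0, 0, 20, 0, -1]
    - [0, 0, 20, 0, -1]
    - [0, 0.5, 17, 0, -1]
    - [0, 0, 0, 0, -1]
    - [0, 0, 0, 0, -1]
    - [0, 0, 0, 0, -1]
    - [0, 0, 0, 0, -1]
    - [0, 0, 0, 0, -1]

```text
time_s: 11.43
tcp_pos: [0.535, -0.162, 0.1206]
tcp_rot: [[-0.998, 0.063, 0.001], [0.063, 0.998, -0.001], [-0.001, -0.001, -1.0]]
ft_force: [0.6, -0.1, -0.0]
opening: 0.0939
grasp_force: 0.0
```

Run:
```python
from h import *
delta([.5347,-.1618,.0285],np.degrees(ST[2])+90)
T=cam('top');S=cam('scene')
o=np.hstack([cv2.resize(T['pixels'][235:325,315:435],(400,300),interpolation=2),cv2.resize(S['pixels'][150:210,255:335],(400,300),interpolation=2)])
cv2.imwrite('pics/g3.png',o[:,:,::-1])
```

```text
t 11.43 tcp [ 0.535  -0.162   0.1206] turn -0.05 now-axes [ 0.4  0.2 92.1] after-turn [ 0.3  0.2 92.1] F [ 0.58 -0.13 -0.  ] open 93.88 grip 0.0
```

View pics/g3.png

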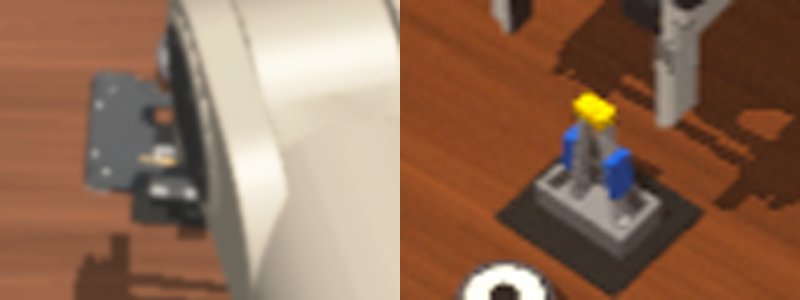

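Request:
step_arm:
  moves:
    - [0, 0, 18, 0, -1]
    - [0, 0, 18, 0, -1]
    - [0, 0, 18, 0, -1]
    - [0, 0, 15, 0, -1]
    - [0, 0, 12, 0, -1]
    - [0, 0, 8, 0, -1]
    - [0, 0, 3, 0, -1]
    - [0, 0, 0, 0, 0]
    - [0, 0, 0, 0, 0]
    - [0, 0, 0, 0, 0]

```text
time_s: 12.37
tcp_pos: [0.5349, -0.1619, 0.0282]
tcp_rot: [[-0.998, 0.062, 0.001], [0.062, 0.998, -0.0], [-0.001, -0.0, -1.0]]
ft_force: [-0.3, 0.8, -0.4]
opening: 0.0774
grasp_force: 0.0
```

```bash
sed -i '7,$d' fit.py
python3 - <<'E'
from h import *
delta([.5347,-.1618,.0285],np.degrees(ST[2])+90)
v=np.load('v2.npz');S=cam("scene");T=cam("top")
P=[[-.035,-.008,.034],[-.035,.008,.034]]
for d,im,(x,y,X,Y) in((S,v['S'],(378,233,402,253)),(T,v['T'],(238,273,256,285))):
    r=im[y:Y,x:X,0].astype(float);wt=np.clip(r-np.median(r)-40,0,None)
    wt[wt<.2*wt.max()]=0
    vv,uu=np.nonzero(wt);q=wt[vv,uu];Q=np.c_[uu+x,vv+y].astype(float)
    print(len(Q),(Q*q[:,None]).sum(0)/q.sum(),"pred",proj(d,w(PL,P)).mean(0),proj(d,w(PL,P)).ravel())
    print(wt.astype(int))
E
```

```text
t 12.37 tcp [ 0.5349 -0.1619  0.0282] turn -0.02 now-axes [ 0.3  0.  -0.3] after-turn [ 0.3  0.  -0.3] F [-0.28  0.8  -0.42] open 77.45 grip 0.0
51 [389.7239 243.1389] pred [389.3477 242.9249] [386.3833 241.6285 392.3122 244.2213]
[[  0   0   0   0   0   0   0   0   0   0   0   0   0   0   0   0   0   0
    0   0   0   0   0   0]
 [  0   0   0   0   0   0   0   0   0   0   0   0   0   0   0   0   0   0
    0   0   0   0   0   0]
 [  0   0   0   0   0   0   0   0   0   0   0   0   0   0   0   0   0   0
    0   0   0   0   0   0]
 [  0   0   0   0   0   0   0   0   0   0   0   0   0   0   0   0   0   0
    0   0   0   0   0   0]
 [  0   0   0   0   0   0   0   0   0   0   0   0   0   0   0   0   0   0
    0   0   0   0   0   0]
 [  0   0   0   0   0   0   0   0   0   0   0   0   0   0   0   0   0   0
    0   0   0   0   0   0]
 [  0   0   0   0   0   0   0   0   0   0   0   0   0   0   0   0   0   0
    0   0   0   0   0   0]
 [  0   0   0   0   0   0   0  68 122 123  95   0   0   0   0   0   0   0
    0   0   0   0   0   0]
 [  0   0   0   0   0   0   0 107 125 125 125 118  43   0   0
[... 1222 characters left out ...]
.346  278.8653]
[[ 0  0  0  0  0  0  0  0  0  0  0  0  0  0  0  0  0  0]
 [ 0  0  0  0  0  0  0  0  0  0  0  0  0  0  0  0  0  0]
 [ 0  0  0  0  0  0  0  0  0  0  0 31 35 26  0  0  0  0]
 [ 0  0  0 24 41 47 44 22  0 24 56 61 61 59 35  0  0  0]
 [ 0  0 14 56 61 61 61 49  0 40 61 62 62 62 49  0  0  0]
 [ 0  0 21 59 62 62 62 55 17 41 61 62 62 62 53  0  0  0]
 [ 0  0 17 59 62 62 62 57 19 38 61 62 62 62 54  0  0  0]
 [ 0  0  0 57 62 62 62 57 19 29 59 61 61 60 45  0  0  0]
 [ 0  0  0 47 60 61 60 47  0  0 34 49 47 37  0  0  0  0]
 [ 0  0  0  0 30 35 29  0  0  0  0  0  0  0  0  0  0  0]
 [ 0  0  0  0  0  0  0  0  0  0  0  0  0  0  0  0  0  0]
 [ 0  0  0  0  0  0  0  0  0  0  0  0  0  0  0  0  0  0]]
```

Request:
step_arm:
  moves:
    - [0, 0, 0, 0, 0.3]
    - [0, 0, 0, 0, 0.3]
    - [0, 0, 0, 0, 0.35]
    - [0, 0, 0, 0, 0.4]
    - [0, 0, 0, 0, 0.4]
    - [0, 0, 0, 0, 0.4]
    - [0, 0, 0, 0, 0.4]
    - [0, 0, 0, 0, 0.4]
    - [0, 0, 0, 0, 0.4]
    - [0, 0, 0, 0, 0.4]
  newtons: 15

```text
time_s: 13.3
tcp_pos: [0.5345, -0.1617, 0.0275]
tcp_rot: [[-0.998, 0.062, 0.0], [0.062, 0.998, 0.0], [0.0, 0.0, -1.0]]
ft_force: [-0.2, 0.3, 0.1]
opening: 0.0284
grasp_force: 6.4
```

Run:
```python
from h import *
delta([.5347,-.1618,.0285],np.degrees(ST[2])+90)
v=np.load('v2.npz');S=cam("scene");T=cam("top")
r=least_squares(lambda X:np.r_[(proj(S,[[*X,.034]])-[389.724,243.139]).ravel(),(proj(T,[[*X,.034]])-[246.339,278.479]).ravel()],[.55,.14])
print(r.x,r.fun,"old",w(PL,[[-.035,0,.034]]))
q=least_squares(lambda X:np.r_[(proj(S,[X])-[389.724,243.139]).ravel(),(proj(T,[X])-[246.339,278.479]).ravel()],[.55,.14,.03]);print(q.x,q.fun)
```

```text
t 13.3 tcp [ 0.5345 -0.1617  0.0275] turn -0.02 now-axes [-0.2 -0.  -1. ] after-turn [-0.2 -0.  -1. ] F [-0.23  0.35  0.08] open 28.42 grip 6.41
[0.5473 0.1407] [-0.4782 -0.2574 -0.5165  0.038 ] old [[0.5473 0.1409 0.034 ]]
[0.5471 0.1406 0.0327] [-0.5023 -0.0423 -0.4392  0.1959]
```

Request:
step_arm:
  moves:
    - [0, 0, 0, 0, 0.41]
    - [0, 0, 0, 0, 0.41]
    - [0, 0, 0, 0, 0.41]
    - [0, 0, -4, 0, 0.41]
    - [0, 0, -8, 0, 0.41]
    - [0, 0, -12, 0, 0.41]
    - [0, 0, -16, 0, 0.41]
    - [0, 0, -16, 0, 0.41]
    - [0, 0, -12, 0, 0.41]
    - [0, 0, -8, 0, 0.41]

```text
time_s: 14.23
tcp_pos: [0.5351, -0.1619, 0.1057]
tcp_rot: [[-0.998, 0.062, 0.002], [0.062, 0.998, -0.001], [-0.002, -0.001, -1.0]]
ft_force: [0.2, -1.0, 0.4]
opening: 0.0275
grasp_force: 7.9
```

Run:
```python
from h import *
delta([.5473,.1407,.15],np.degrees(PL[2])+90)
T=cam('top');S=cam('scene')
x,y=proj(S,[[.535,-.162,.1]])[0].astype(int);print(x,y)
o=np.hstack([cv2.resize(S['pixels'][y-30:y+45,x-50:x+50],(800,600),interpolation=2)])
cv2.imwrite('pics/g4.png',o[:,:,::-1])
```

```text
t 14.23 tcp [ 0.5351 -0.1619  0.1057] turn -10.61 now-axes [  6.6 302.8 -44.5] after-turn [-49.2 298.8 -44.3] F [ 0.17 -1.01  0.35] open 27.54 grip 7.89
292 167
```

View pics/g4.png

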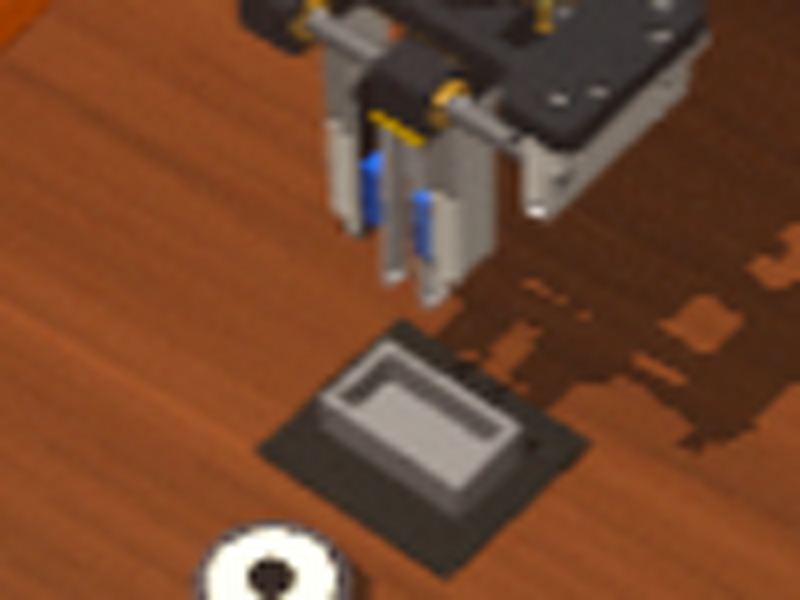

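Request:
step_arm:
  moves:
    - [0, 0, -6, -1.6, 0.406]
    - [0, 0, -8, -3, 0.406]
    - [0, 0, -10, -3, 0.406]
    - [0, 0, -10, -3, 0.406]
    - [-2, 12, -6, 0, 0.406]
    - [-3, 18, -4, 0, 0.406]
    - [-4, 24, 0, 0, 0.406]
    - [-4, 25, 0, 0, 0.406]
    - [-4, 25, 0, 0, 0.406]
    - [-4, 25, 0, 0, 0.406]

```text
time_s: 15.17
tcp_pos: [0.5389, -0.0293, 0.1471]
tcp_rot: [[-0.993, -0.121, -0.001], [-0.121, 0.993, 0.0], [0.001, 0.0, -1.0]]
ft_force: [0.4, -0.1, -0.9]
opening: 0.0281
grasp_force: 7.0
```

Request:
step_arm:
  moves:
    - [-4, 25, 0, 0, 0.406]
    - [-4, 25, 0, 0, 0.406]
    - [-4, 25, 0, 0, 0.406]
    - [-4, 25, 0, 0, 0.406]
    - [-4, 25, 0, 0, 0.406]
    - [-3, 20, 0, 0, 0.406]
    - [-3, 15, 0, 0, 0.406]
    - [-2, 8, 0, 0, 0.406]
    - [0, 0, 0, 0, 0.406]
    - [0, 0, 0, 0, 0.406]

```text
time_s: 16.0
tcp_pos: [0.5464, 0.1389, 0.1471]
tcp_rot: [[-0.992, -0.122, -0.001], [-0.122, 0.992, -0.0], [0.001, -0.0, -1.0]]
ft_force: [0.9, -0.3, -1.2]
opening: 0.0279
grasp_force: 7.0
```

Run:
```python
from h import *
delta([.5473,.1407,.075],np.degrees(PL[2])+90)
S=cam("scene")
for g in (.012,.016,.02):
    a=np.radians(86.45);p=proj(S,[[.535+k*g/2*np.cos(a),-.162+k*g/2*np.sin(a),.0835] for k in(-1,1)]);print(g,p[1]-p[0])
```

```text
t 16.0 tcp [0.5464 0.1389 0.1471] turn -0.0 now-axes [-1.2  1.7 72.1] after-turn [-1.1  1.7 72.1] F [ 0.92 -0.33 -1.16] open 27.93 grip 7.04
0.012 [3.568  2.2582]
0.016 [4.7574 3.0109]
0.02 [5.9467 3.7637]
```

Request:
step_arm:
  moves:
    - [-1.2, 1.7, 4, 0, 0.406]
    - [0, 0, 10, 0, 0.406]
    - [0, 0, 12, 0, 0.406]
    - [0, 0, 12, 0, 0.406]
    - [0, 0, 12, 0, 0.406]
    - [0, 0, 12, 0, 0.406]
    - [0, 0, 8, 0, 0.406]
    - [0, 0, 4, 0, 0.406]
    - [0, 0, 0, 0, 0.406]
    - [0, 0, 0, 0, 0.406]

```text
time_s: 16.88
tcp_pos: [0.5477, 0.1411, 0.0735]
tcp_rot: [[-0.992, -0.123, -0.0], [-0.123, 0.992, 0.0], [0.0, 0.0, -1.0]]
ft_force: [0.4, -0.4, -0.7]
opening: 0.028
grasp_force: 7.0
```

Run:
```python
from h import *
delta([.5473,.1407,.075],np.degrees(PL[2])+90)
S=cam('scene');t=np.array(manip.sense()['tcp_pos'])
cv2.imwrite('pics/g5.png',cv2.resize(S['pixels'][211:271,350:430],(800,600),interpolation=2)[:,:,::-1])
P=w(PL,[[-.035,-.008,.034],[-.035,.008,.034]]);k=lambda X:((proj(S,X)-[350,211]+.5)*10).round()
a=np.radians(97);q=np.array([np.cos(a),np.sin(a),0])*.008
print(k(P),k([t-q+[0,0,-.0225],t+q+[0,0,-.0225]]))
```

```text
t 16.88 tcp [0.5477 0.1411 0.0735] turn 0.01 now-axes [ 0.5 -0.3 -1.5] after-turn [ 0.5 -0.3 -1.5] F [ 0.43 -0.41 -0.68] open 28.01 grip 7.04
[[369. 311.]
 [428. 337.]] [[377. 275.]
 [437. 301.]]
```

View pics/g5.png

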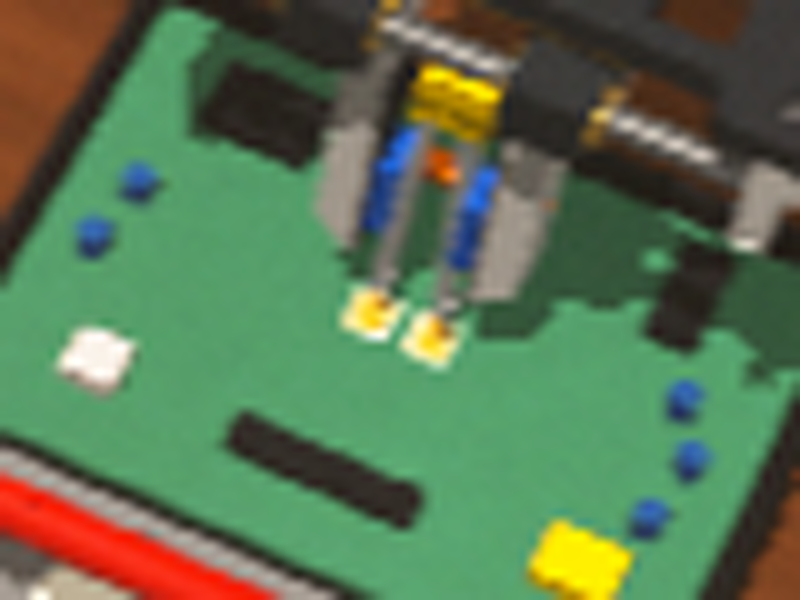

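```bash
cat > ov.py <<'E'
from h import *
import sys
name,ex,ey,zo=sys.argv[1],float(sys.argv[2]),float(sys.argv[3]),float(sys.argv[4])
s=manip.sense();t=np.array(s['tcp_pos'])
a=PL[2];X=np.array([np.cos(a),np.sin(a),0]);Y=np.array([-X[1],X[0],0]);Z=np.array([0,0,1.])
o=t+[0,0,zo]+X*ex+Y*ey   # tip bottom origin
S=cam('scene');x0,y0,k=370,218,16
px=lambda P:((proj(S,P)-[x0,y0]+.5)*k).round().astype(int)
im=cv2.resize(S['pixels'][y0:y0+37,x0:x0+50],None,fx=k,fy=k,interpolation=cv2.INTER_NEAREST)
def box(c,h,col):
    for dx,dy,dz in [(i,j,l) for i in(-1,1) for j in(-1,1) for l in(-1,1)]:
        for ax in range(3):
            d=[dx,dy,dz];e=d.copy();e[ax]*=-1
            P=[c+X*h[0]*v[0]+Y*h[1]*v[1]+Z*h[2]*v[2] for v in(d,e)];q=px(P);cv2.line(im,tuple(map(int,q[0])),tuple(map(int,q[1])),col,1)
for g in(-1,1):
    box(o+Y*g*.008+Z*.0025,(.004,.0025,.0025),(255,0,0))
    box(w(PL,[[-.035,g*.008,.034]])[0],(.005,.004,0),(255,0,255))
    box(o+Y*g*.0125+Z*.042,(.007,.0015,.013),(0,255,255))
box(o+Z*.088,(.007,.01,0),(0,0,0))
cv2.imwrite(name,im[:,:,::-1])
E
python3 ov.py pics/o1.png 0 0 -.0225
```

```text
(no output)
```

View pics/o1.png

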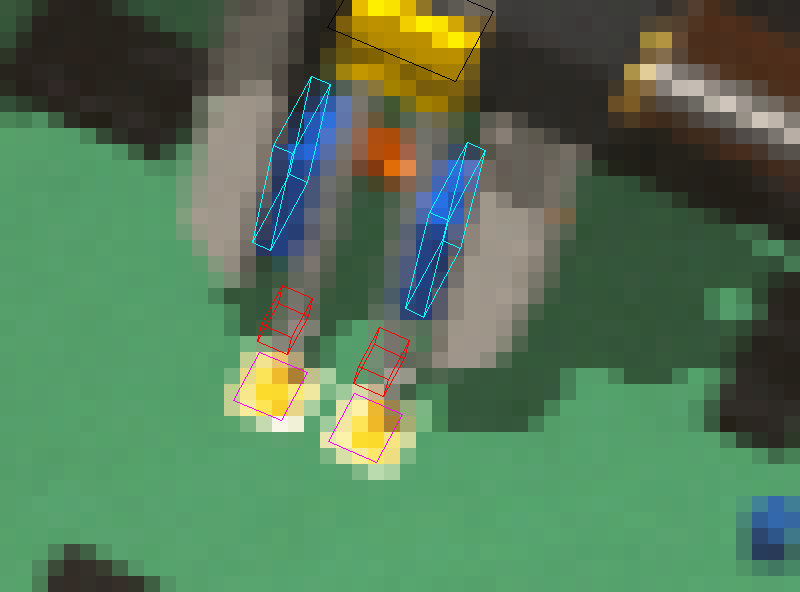

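Request:
step_arm:
  moves:
    - [0.3, -0.6, 3, 0, 0.406]
    - [0, 0, 4, 0, 0.406]
    - [0, 0, 4, 0, 0.406]
    - [0, 0, 3, 0, 0.406]
    - [0, 0, 1, 0, 0.406]
    - [0, 0, 0, 0, 0.406]
    - [0, 0, 0, 0, 0.406]
    - [0, 0, 0, 0, 0.406]
    - [0, 0, 0, 0, 0.406]
    - [0, 0, 0, 0, 0.406]

```text
time_s: 17.82
tcp_pos: [0.5476, 0.1402, 0.0586]
tcp_rot: [[-0.992, -0.122, 0.0], [-0.122, 0.992, 0.0], [-0.0, 0.0, -1.0]]
ft_force: [0.3, -0.1, -1.6]
opening: 0.0281
grasp_force: 7.0
```

```bash
cat > f.py <<'E'
from h import *
F=[]
for i in range(8):
    s=manip.sense();F.append(np.r_[s["ft_force"],s["tcp_pos"],s["opening"]*1e3,s["grasp_force"],s["wrist_torque"]]);manip.get_image("top")
print(np.mean(F,0),"std",np.std(F,0)[:6],s["time_s"])
E
python3 f.py
```

```text
[ 0.202  -0.0384 -0.7929  0.5475  0.1402  0.0586 27.9693  7.0379  0.0436
 -0.1343 -0.0122] std [0.6007 0.4722 0.4174 0.     0.     0.    ] 18.1667
```

Request:
step_arm:
  moves:
    - [0, 0, 1, 0, 0.406]
    - [0, 0, 1, 0, 0.406]
    - [0, 0, 1, 0, 0.406]
    - [0, 0, 0.5, 0, 0.406]
    - [0, 0, 0, 0, 0.406]
    - [0, 0, 0, 0, 0.406]
    - [0, 0, 0, 0, 0.406]
    - [0, 0, 0, 0, 0.406]
    - [0, 0, 0, 0, 0.406]
    - [0, 0, 0, 0, 0.406]

```text
time_s: 19.05
tcp_pos: [0.5475, 0.1402, 0.055]
tcp_rot: [[-0.992, -0.122, 0.0], [-0.122, 0.992, 0.0], [-0.0, 0.0, -1.0]]
ft_force: [0.2, -0.5, -0.2]
opening: 0.028
grasp_force: 7.0
```

```bash
python3 f.py
```

```text
[-0.1201 -0.2027  0.4703  0.5475  0.1402  0.055  27.9898  6.9986  0.0099
 -0.1556  0.0086] std [0.3475 0.4394 0.361  0.     0.     0.    ] 19.4
```

```bash
sed -e "s/x0,y0,k=370,218,16/x0,y0,k=377,230,16/" -e "s/y0:y0+37,x0:x0+50/y0:y0+24,x0:x0+25/" -e "s/^def box/raw=cv2.resize(S['pixels'][y0:y0+24,x0:x0+25],None,fx=k,fy=k,interpolation=2)\ndef box/" -e "s/cv2.imwrite(name,im/cv2.imwrite(name,np.hstack([raw,im])/" ov.py > ov2.py; sed -i 's/\.034\]\]/.0327]]/' ov2.py; python3 ov2.py pics/o2.png 0 0 -.0225
```

```text
(no output)
```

View pics/o2.png

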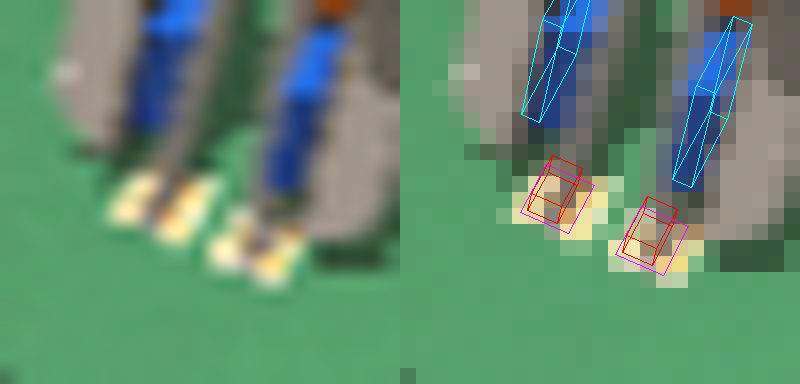

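Run:
```python
from h import *
S=cam("scene");v=np.load("v2.npz")["S"]
print("cols 382.. rows 237..");a=S["pixels"][237:250,382:399].astype(int);b=v[237:250,382:399].astype(int)
print(b[:,:,0]);print(a[:,:,0]);print(a[:,:,2])
t=np.array(manip.sense()["tcp_pos"])
X=np.array([np.cos(PL[2]),np.sin(PL[2]),0]);Y=np.array([-X[1],X[0],0])
for g in(-1,1):
    print("tip c,front,back bottom",proj(S,[t+Y*g*.008+X*e+[0,0,-.0225] for e in(0,.004,-.004)]).round(2).tolist(),"pad",proj(S,w(PL,[[-.035,g*.008,.0327]])).round(2))
```

```text
cols 382.. rows 237..
[[ 86  86  86  84  88  86  86  86  87  88  86  86  87  85  86  85  87]
 [ 88  88  87  88  88  85  87  88  88  86  87  85  86  86  86  85  87]
 [ 89  87  86 120 150 126  88  87  88  88  87  86  87  86  85  86  87]
 [ 86  85  86 196 250 251 223 124  88  89  86  86  87  88  87  88  87]
 [ 85  85 121 235 253 253 253 246 171  87  87  88  87  88  86  85  88]
 [ 85  86 199 250 253 252 253 242 128 161 210 185 125  87  85  86  88]
 [ 87  90 199 250 253 250 234 174  88 232 253 253 251 221 126  84  85]
 [ 88  86  91 127 201 250 242  89 164 244 253 252 253 240 125  87  89]
 [ 87  87  87  87  89  93  94  89 233 253 253 253 250 212  90  88  87]
 [ 88  88  89  87  87  87  87  89 126 218 251 253 240 127  89  89  88]
 [ 90  87  89  89  90  87  89  88  89  92 127 189 173  88  89  85  86]
 [ 89  90  90  89  90  89  88  87  89  88  89  89  89  89  89  89  85]
 [ 90  88  89  88  89  88  87  87  88  89  89  90  89  88  89  89  87]]
[[159 145  94  39  35  70 103  86  54  53  60  87  78  34  48 116 157]
 [134 141  90  47  51  98 113  74  51  70  97 107  75  32  48 117 160]
 [ 79  90  6
[... 1195 characters left out ...]

 [107 129 168 160 122 102 165 189 108 152 163 102  81  89 123 136 138]
 [107 108 105 108 131 162 161 136 129 145 127 128 114 103 140 138 128]
 [107 106 105 106 105 125 132 106 170 177 108 108 146 154  91  60  62]
 [108 109 110 108 108 112 109 106 161 181 159 141 132 135  88  58  60]
 [109 107 110 110 110 107 110 109 112 111 116 164 166 109 107 109 106]
 [108 108 108 110 109 108 109 107 107 108 108 110 110 109 110 109 106]
 [110 109 109 110 109 108 107 108 105 105 107 108 109 109 110 108 107]]
tip c,front,back bottom [[386.02, 241.86], [385.37, 243.06], [386.66, 240.67]] pad [[386.32 241.91]]
tip c,front,back bottom [[391.94, 244.45], [391.29, 245.66], [392.58, 243.25]] pad [[392.24 244.5 ]]
```

Request:
step_arm:
  moves:
    - [0, 0, -2, 0, 0.406]
    - [0, 0, -2, 0, 0.406]
    - [0.4, -0.6, 0, 0, 0.406]
    - [0, 0, 0, 0, 0.406]
    - [0, 0, 0, 0, 0.406]
    - [0, 0, 1, 0, 0.406]
    - [0, 0, 1, 0, 0.406]
    - [0, 0, 1, 0, 0.406]
    - [0, 0, 1, 0, 0.406]
    - [0, 0, 1, 0, 0.406]

```text
time_s: 20.38
tcp_pos: [0.5471, 0.1395, 0.0539]
tcp_rot: [[-0.992, -0.123, -0.0], [-0.123, 0.992, -0.0], [0.0, -0.0, -1.0]]
ft_force: [-0.1, -0.6, 0.1]
opening: 0.028
grasp_force: 7.0
```

Request:
step_arm:
  moves:
    - [0, 0, 0.5, 0, 0.406]
    - [0, 0, 0.5, 0, 0.406]
    - [0, 0, 0, 0, 0.406]
    - [0, 0, 0, 0, 0.406]
    - [0, 0, 0, 0, 0.406]
    - [0, 0, 0, 0, 0.406]
    - [0, 0, 0, 0, 0.406]
    - [0, 0, 0, 0, 0.406]
    - [0, 0, 0, 0, 0.406]
    - [0, 0, 0, 0, 0.406]

```text
time_s: 21.22
tcp_pos: [0.5472, 0.1395, 0.053]
tcp_rot: [[-0.992, -0.122, 0.0], [-0.122, 0.992, 0.0], [-0.0, 0.0, -1.0]]
ft_force: [-0.3, 0.1, 1.5]
opening: 0.028
grasp_force: 7.0
```

```bash
python3 f.py
python3 - <<'E'
from h import *
S=cam("scene");a=S["pixels"][237:250,382:399].astype(int);print(a[:,:,0])
E
```

```text
[-0.4461 -0.2885  1.3488  0.5472  0.1395  0.053  27.9389  6.967  -0.0318
 -0.0475 -0.0067] std [0.5283 0.8039 0.5913 0.     0.     0.    ] 21.5667
[[160 141  88  37  34  90 115  78  52  53  81 106  76  35  48 117 159]
 [132 131  70  47  51  91 108  74  52  69 102  93  45  35  86 142 160]
 [ 98 106  57  53  83 108  89  56  53  69  99  87  36  35  87 142 158]
 [ 73  53  51  77 114 122  87  53  69  83  93  77  34  47 117 158 159]
 [ 84  70  54 197 220 123 118 130 122  89  97  76  33  48 117 159 158]
 [ 82  84 156 194 154 177 243 238 123  90 110 115  81  89 141 158 159]
 [ 83 117 220 226 164 237 249 208  86 131 151 110  74  92 140 157 159]
 [ 81  84 135 175 193 242 238 126 117 164 156 138 147 144 158 158 157]
 [ 83  82  85  86 119 181 171  85 197 225 154 165 244 240 104  68  54]
 [ 85  88  86  84  84  87  87 119 219 222 161 239 244 164  55  56  51]
 [ 87  85  87  84  88  87  82  86  93 103 185 238 208  84  73  70  83]
 [ 87  88  85  84  85  86  85  86  85  84  86  89  89  83  84  85  82]
 [ 86  86  85  86  85  85  85  85  83  86  84  88  85  85  84  83  84]]
```

```bash
python3 -c "
from workcell import manip
print(manip.hand_in())"
```

```text
the job is handed in; nothing more can be done
None
```

The job is handed in at about 22 s of the 64 s limit: the handle is seated in its end detent, and the tweezers are held upright at about a 16 mm gap with a tip near the middle of each pad. The board is sunk about 3 mm, estimated from the force, and gap and pressure were steady; while seating the handle I pushed against its stop with about 40 N for a moment, right at the limit if that push counts.

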